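Make the junction box lid stay open on the duty-room desk

ROBOT

A 6-joint arm with a two-finger parallel gripper is mounted at the origin on the work surface. World frame = base frame: x ahead of the robot, y to its left, z up, the work surface at z = 0. Lengths are in mm, angles in rad, forces in N, time in s.
With the tool pointing down it reaches from about 325 to 750 mm from the base axis. Payload 7.6 kg.
Tool frame: the origin (TCP) lies midway between the tips of the shut fingers; the grasp point (between the pads) lies 19 mm behind it (arm.pinch_z is the distance from the TCP to the grasp point, in mm); x points along the fingers, y is the direction in which the jaws open and shut, and the axes are right-handed (so a half turn about x gives the same grasp; the last joint's range is limited). The gripper opens to 85 mm and grips with 20 to 120 N. Pads are 22 mm wide; open, the fingers measure 114 mm over their backs; the gripper's body (76 mm by 85 mm) begins 54 mm behind the grasp point. The pads swing forward as they close: fully open they stand 13 mm farther back than shut.
Start: joints at [1.131, 0.052, 1.401, -0, 1.689, -0.07], TCP at [189.735, 489.537, 231.323] pointing down, gripper open.
Joint ranges: [-2.9, 2.9], [-0.91, 2.17], [0.12, 2.37], [-1.06, 4.2], [0.26, 2.73], [-2.93, 2.93]. Speed limits (rad/s): [2.57, 2.57, 3.01, 3.14, 3.14, 3.14].

INTERFACE

Orientations are given as a 3x3 rotation matrix whose columns are the frame's x, y, z axes.
In Python, from cell import telemetry, viewer, ticket, arm gives the robot as it stands.
- The arm moves only by the shell command python3 -m creep 'ROWS' [OPENING] [FORCE]. ROWS is a JSON object of lists of equal length, an entry for each row: "travel": the shift along the tool's x, y, z in cm, a list of three; "angular": the turn, a rotation vector about the tool's x, y, z in degrees, a list of three. In form: {"travel": [[x, y, z], ...], "angular": [[wx, wy, wz], ...]}. A call has 1 to 20 rows; each row shifts and turns the pose as measured when the row begins, along the tool's axes as they then stand; what a row does not reach is not made up. A row lasts 1/10 s, in which the tool goes at most 50 mm and 8.59 degrees, less where a joint would pass 70% of its speed; a pose out of reach is approached as far as the arm can. A call is refused whole if a number of a shift passes 5 or a number of a turn 8.59, either way. A call with a gripper value outside its range is refused whole. OPENING is the closure, from 0 (fully open) to 1 (shut), set as the call begins (- or left out, the last holds). The fingers move at their own pace and stop on an object; FORCE is the grip in N (left out, the last holds). Time passes only in rows, so rows that do not move let the fingers close. It gives the time, the measured TCP pose, the force and the opening at its end, in the units of the state.
- telemetry.sense(): the state, without advancing time (a new reading comes with each control period).
- viewer.capture(name): name is "scene" or "top" or "wrist"; returns a dict with "image" (480x640x3 uint8, red, green, blue), "camera_matrix" (3x3 intrinsics, pixels), "k1" (the pictures are not rectified: a ray, as slopes to the right and down, at radius r is drawn at 1 + k1 r^2 times it, then the intrinsics apply), "pose" (4x4, takes a point from camera to world coordinates). Camera axes: x right, y up, looking along -z (the intrinsics and any distortion apply to the point x, -y, -z); pixel columns grow to the right and rows downward; lengths in mm; the calibration is good to about 2 mm. A picture is of the moment at which its call begins. There is no depth.
- ticket.hand_in(): hands the job in, once; it reports no verdict.
Trained networks look in a picture, given as the dict that the camera call returned (one of the last four; its "shot" number tells which), for a name from the list of things; names that differ only in an ending like _2 or _b are one class to them, and where a whole thing is asked for, a point or a joint stands for the part that bears it (a point fixed in the world has none). Each returns a list of dicts, best first, with "confidence" (0 to 1); they miss things now and then, are a little off and sometimes report something else, mostly with a low value. They report only what shows in the picture. A call takes as long as a camera call.
- viewer.recognise(name, picture): "point" ([x, y, z] in mm, in the coordinates of the camera as it stood for that picture, good to about 4 mm: the middle of the surface that is visible of it).
- viewer.masks_of(name, picture): "mask" (480x640 bool, what is visible of it).
The state is a dict: "time_s": time; "joint_positions": joint angles; "joint_velocities": joint speeds; "joint_torque": joint torques, N m; "eef_pos": TCP position; "ee_rot": TCP orientation; "wrist_force": force on the tool from outside, world axes, zero at the start; "ft_torque": the same for the moment, N m; "gripper_width": finger opening in mm.
Only numpy, scipy, OpenCV 4.12 (cv2) and the standard library are available. Lean on these libraries where they do the work, as an engineer would, in place of code of your own. Each camera call takes 0.05 s, during which the arm holds its last target.

TASK

The lid of the camera junction box on the desk must stand open on its own while the terminals inside are worked on, but its friction hinge has slackened. Lift the lid by its T-grip to about 60 degrees open and let go to see whether it stays; as it sinks back, nip up the clamp lever on the hinge by pushing its end down until it is firmly tight, without forcing it, and try the lid again. Leave the lid standing by itself at about 60 degrees, hands off, with the other things on the desk undisturbed.

Things in the scene. Friction and masses are not known exactly. Their poses are not given: they have to be found in the camera images.
- box: Grey painted camera junction box, screwed to the desk, 160 mm (its x) by 240 mm (its y), 66 mm high without the lid; plain cable-gland stubs on its front. Origin: centre of its underside, on the desk. Its x axis points from its front (nearer the robot) to its hinge side, its y axis along the hinge, to the left seen from the robot.
- lid (a joint): Opening angle of the lid (rad): 0 shut and flat, grows as the front edge rises, stop at 1.75. Grey tray 164 x 244 x 20 mm, 0.45 to 0.75 kg, top 88 mm above the desk when shut, hinged on the box's far long side. The hinge is greased: let go with the clamp slack, the lid sinks shut softly in about 1 to 3 s; with the clamp tight it stays, and the grip takes about 5 to 9 N to lift.
- lid_grip (a point): Middle of the black T-grip near the lid's front edge: a bar 24 mm thick, 36 mm long along the box's y, on a 12 mm stem, its middle 36 mm above the lid's top. With the lid shut it lies 148 mm from the hinge line towards the front and 54 mm above that line. Take it from above by the two flat ends of the bar: it then turns between the fingers as the lid swings, and opening them clears the lid.
- lid_hinge (a point): Point on the hinge line, in the middle of the lid's width: 88 mm from the box's origin towards its far side, 70 mm above the desk.
- lever: Black clamp lever outside the box's right-hand (-y) side. Origin: its pivot on the hinge line, 165 mm from the box's middle, 70 mm above the desk. It swings about that line, 45 mm from the box's side, points towards the robot and, at the start, 20 to 32 degrees up; it can go to 45 degrees down. Pushing its end down tightens it; it stays where left. Its angle does not tell how tight it is.
- lever_end (a point): Centre of the 24 mm ball at the lever's free end, 80 mm from its pivot. The lever turns by 0.1 to 0.8 rad before it bites: until then it drags with a steady 6 N or so at this end (square to the lever, while moving); then the push climbs by roughly 0.5 to 1 N per mm. 15 to 17 N is firmly tight; beyond about 19 N it is over-tightened. Push along its arc: sideways drag on the ball adds force.
- mug: White mug, 80 mm wide, 95 mm high, bystander left of the box. Origin: centre of its underside.
- radio: Black hand radio lying flat, 125 x 56 x 34 mm with a 75 mm aerial, bystander left of the box. Origin: centre of its underside.
- mouse: Grey computer mouse, 100 x 58 x 32 mm, bystander in front of the box on the right. Origin: centre of its underside.
- screwdriver: Screwdriver lying flat, grey handle, bystander right of the box. Origin: its underside.
- clamp: Dark steel clamp housing, 26 mm across, on the hinge line between box and lever; origin on that line, about 126 mm from the box's middle (it has some end play, of no use as a gauge). The pads inside it squeeze the lid's hinge disc and the lever's flange as the lever is turned; above 80 N of pressure in all (about 19 N on the lever's end) its spring washers are spoilt.

How it is judged:
By the outcome, as a careful person would: the job done as asked, in the order asked, and still so for the second after the job is handed in, with the robot touching nothing.
It also fails if it takes over 61 s, if anything falls off the work surface, if the arm or the gripper's body presses on something with over 40 N, if the wrist force passes 120 N, or if a joint passes its speed limit or range.

## Working session

There is one attempt and no reset: what is moved stays moved. The work goes in short steps, Python scripts to look and compute and a shell command to move; the robot and the scene stay as the last step left them, time stands still between calls to the robot, and variables do not carry over. Pictures are saved under pics/ and viewed, and the job is handed in when it is done.

```bash
ls; mkdir -p pics; cat > h.py <<'E'
import numpy as np,cv2
from cell import telemetry,viewer,ticket,arm
def snap(n,f):
    p=viewer.capture(n); cv2.imwrite('pics/'+f,cv2.cvtColor(p['image'],cv2.COLOR_RGB2BGR)); return p
def w(p,pt): return (np.array(p['pose'])@np.append(pt,1))[:3]
E
python3 - <<'E'
from h import *
s=telemetry.sense()
for k,v in s.items(): print(k,np.round(v,3).tolist())
for c in ['scene','top']:
    p=snap(c,c+'0.png'); print(c,p['k1'],np.round(p['pose'],3).tolist(),np.round(p['camera_matrix'],1).tolist())
    for n in ['box','lid','lid_grip','lever','lever_end','clamp','mug','radio','mouse','screwdriver']:
        r=viewer.recognise(n,p)
        print(n,[(round(d['confidence'],2),np.round(w(p,d['point'])).tolist()) for d in r[:2]])
E
```

```text
pics
time_s 0.0
joint_positions [1.131, 0.053, 1.402, 0.0, 1.689, -0.07]
joint_velocities [0.001, 0.001, 0.0, -0.001, -0.001, 0.001]
joint_torque [0.001, -38.165, -36.02, 0.0, 0.006, 0.0]
eef_pos [189.61, 489.243, 230.452]
ee_rot [[-0.001, 0.361, 0.932], [-0.001, 0.932, -0.361], [-1.0, -0.002, -0.0]]
wrist_force [0.532, -0.631, 0.67]
ft_torque [-0.047, 0.028, -0.059]
gripper_width 85.323
scene -0.08691474868514806 [[0.092, -0.732, 0.675, 1104.499], [0.996, 0.078, -0.051, 26.712], [-0.016, 0.677, 0.736, 731.147], [0.0, 0.0, 0.0, 1.0]] [[460.9, 0.0, 313.7], [0.0, 460.9, 235.9], [0.0, 0.0, 1.0]]
box [(0.96, [625.0, -47.0, 88.0])]
lid [(0.65, [596.0, -46.0, 95.0])]
lid_grip [(0.88, [594.0, -42.0, 90.0]), (0.54, [672.0, -323.0, 23.0])]
lever [(0.81, [686.0, -186.0, 85.0])]
lever_end [(0.67, [684.0, -184.0, 82.0])]
clamp [(0.58, [708.0, -143.0, 78.0]), (0.31, [684.0, -184.0, 82.0])]
mug [(0.66, [559.0, 171.0, 59.0]), (0.28, [687.0, -185.0, 84.0])]
radio [(0.65, [380.0, 158.0, 30.0])]
mouse [(0.59, [479.0, -228.0, 26.0]), (0.28, [623.0, -49.0, 88.0])]
screwdriver [(0.68, [678.0, -321.0, 24.0])]
top -0.02978690541004407 [[0.022, 0.994, -0.103, 451.782], [-1.0, 0.022, 0.006, 68.922], [0.008, 0.103, 0.995, 964.925], [0.0, 0.0, 0.0, 1.0]] [[511.0, 0.0, 315.3], [0.0, 511.0, 229.7], [0.0, 0.0, 1.0]]
box [(0.75, [583.0, -42.0, 90.0]), (0.18, [681.0, -180.0, 87.0])]
lid [(0.76, [580.0, -38.0, 92.0])]
lid_grip []
lever [(0.78, [682.0, -183.0, 89.0])]
lever_end [(0.97, [680.0, -182.0, 89.0])]
clamp [(0.56, [704.0, -146.0, 85.0])]
mug [(0.56, [546.0, 173.0, 10.0])]
radio [(0.68, [372.0, 169.0, 36.0])]
mouse [(0.73, [462.0, -229.0, 28.0])]
screwdriver [(0.88, [663.0, -325.0, 24.0])]
```

View pics/scene0.png

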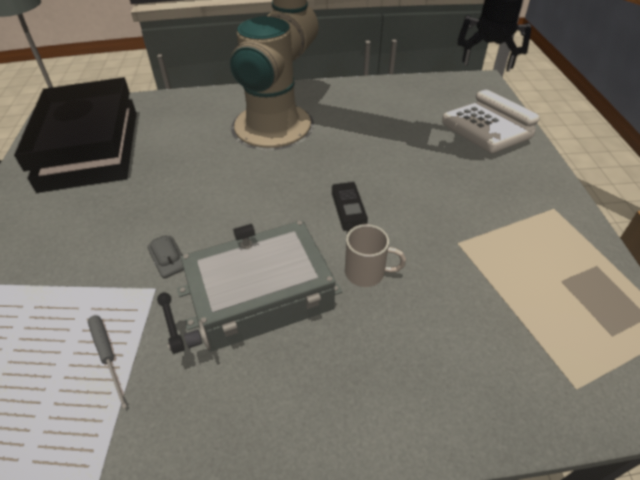

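View pics/top0.png

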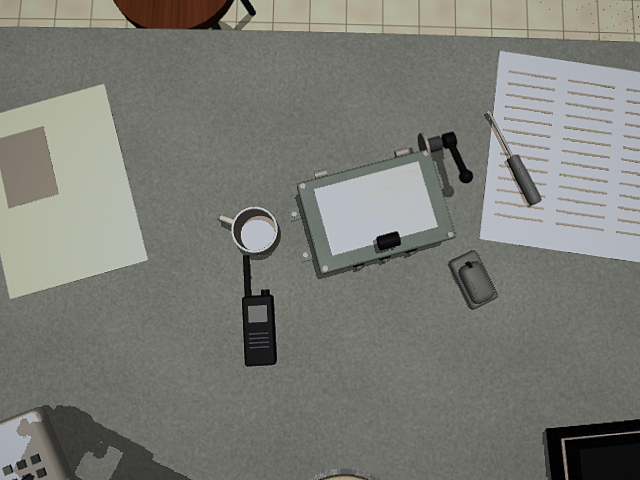

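```bash
python3 - <<'E'
from h import *
a=cv2.imread('pics/top0.png')[130:310,280:500]; cv2.imwrite('pics/t0z.png',cv2.resize(a,None,fx=3.3,fy=3.3,interpolation=cv2.INTER_CUBIC))
a=cv2.imread('pics/scene0.png')[210:365,140:345]; cv2.imwrite('pics/s0z.png',cv2.resize(a,None,fx=3.8,fy=3.8,interpolation=cv2.INTER_CUBIC))
E
```

```text
(no output)
```

View pics/t0z.png

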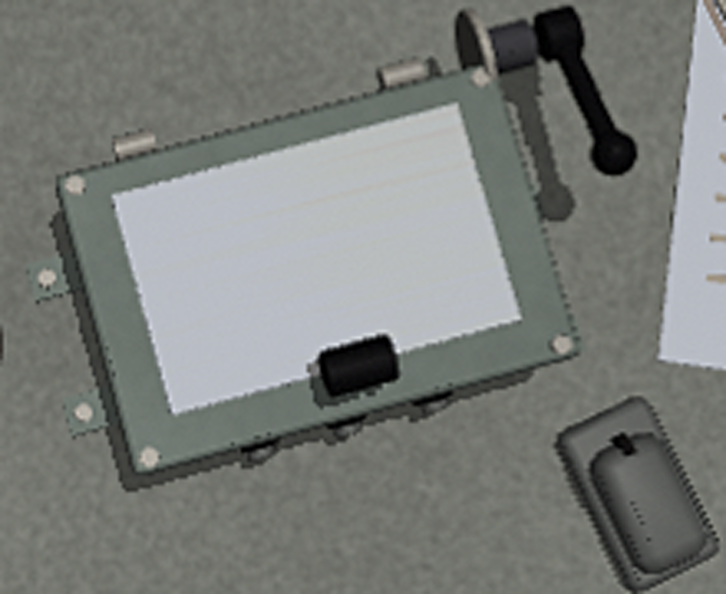

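View pics/s0z.png

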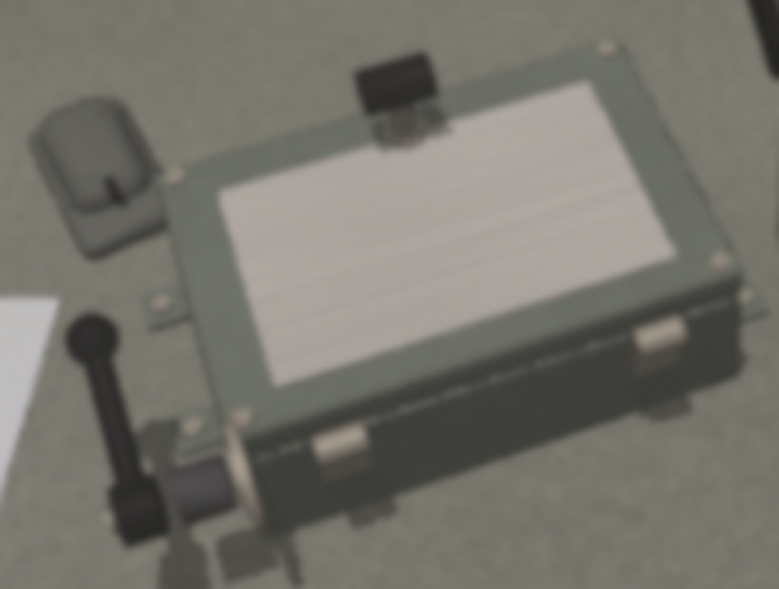

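```bash
cat >> h.py <<'E'
def proj(p,X):
    T=np.linalg.inv(p['pose']); c=T[:3,:3]@np.array(X,float)+T[:3,3]
    u=np.array([c[0]/-c[2],-c[1]/-c[2]]); u=u*(1+p['k1']*(u@u)); K=np.array(p['camera_matrix'])
    return K[:2,:2]@u+K[:2,2]
E
cat > fit.py <<'E'
from h import *
from scipy.optimize import least_squares
pt=viewer.capture('top');ps=viewer.capture('scene')
C=[(82,122,88),(82,-122,88),(-82,-122,88),(-82,122,88),(-60,0,136)]
T=[np.array(z)/3.3+(280,130) for z in [(57,178),(496,68),(578,352),(128,472),(357,362)]]
S=[np.array(z)/3.8+(140,210) for z in [(742,272),(248,433),(162,172),(622,42),(395,77)]]
bt=np.array((613,153))/3.3+(280,130); bs=np.array((92,338))/3.8+(140,210)
def B(q,X): c,s=np.cos(q[2]),np.sin(q[2]); return np.array([q[0]+c*X[0]-s*X[1],q[1]+s*X[0]+c*X[1],X[2]])
def res(q):
    r=[]
    for X,t,s in zip(C[:4],T,S): r+=[proj(pt,B(q,X))-t, proj(ps,B(q,X))-s]
    e=(88-80*np.cos(q[3]),-165,70+80*np.sin(q[3])); r+=[proj(pt,B(q,e))-bt,proj(ps,B(q,e))-bs]
    g=(-60,0,124); r+=[proj(ps,B(q,g))-S[4]]
    return np.concatenate(r)
f=least_squares(res,[600,-40,0.2,0.4],x_scale=[100,100,1,1],loss='soft_l1'); q=f.x
print(np.round(q,4),np.degrees(q[2:])); print(np.round(res(q).reshape(-1,2),1).tolist())
for n,X in dict(grip=(-60,0,124),hinge=(88,0,70),piv=(88,-165,70),end=(88-80*np.cos(q[3]),-165,70+80*np.sin(q[3]))).items(): print(n,np.round(B(q,X),1))
E
python3 fit.py
```

```text
[ 5.801438e+02 -3.927690e+01  2.801000e-01  3.891000e-01] [16.0472154  22.29607229]
[[-2.2, -1.8], [1.3, -0.4], [-1.1, -3.0], [-6.8, 2.0], [0.3, 0.6], [-2.3, -0.7], [0.4, 0.5], [-0.0, -2.0], [-0.2, 0.5], [-0.5, -1.5], [0.4, 0.9]]
grip [522.5 -55.9 124. ]
hinge [664.7 -15.   70. ]
piv [ 710.3 -173.5   70. ]
end [ 639.2 -194.   100.4]
```

```bash
sed -i 's/(248,433)/(222,438)/' fit.py; python3 fit.py; python3 - <<'E'
from h import *
p=viewer.capture('top')
m=viewer.masks_of('lid',p)[0]['mask'].astype(np.uint8)
c=max(cv2.findContours(m,0,2)[0],key=cv2.contourArea)
print(cv2.minAreaRect(c), cv2.boxPoints(cv2.minAreaRect(c)).tolist())
for n in ['lever_end','lid_grip']:
  for cam in ['top','scene']:
    p=viewer.capture(cam)
    for d in viewer.masks_of(n,p)[:1]:
      y,x=np.nonzero(d['mask']); print(n,cam,round(d['confidence'],2),x.mean(),y.mean(),len(x))
print(telemetry.sense()['time_s'])
E
```

```text
[ 5.80379e+02 -3.95934e+01  2.78500e-01  3.83100e-01] [15.95729273 21.9517005 ]
[[-2.0, -2.0], [1.1, -0.1], [-0.8, -3.0], [-0.2, 0.7], [0.5, 0.6], [-2.4, -0.6], [0.5, 0.3], [-0.1, -1.8], [-0.0, 0.7], [-0.7, -1.4], [0.3, 1.0]]
grip [522.7 -56.1 124. ]
hinge [665.  -15.4  70. ]
piv [ 710.4 -174.    70. ]
end [ 639.  -194.4   99.9]
((373.42828369140625, 203.39828491210938), (110.98065948486328, 141.11334228515625), 73.97412872314453) [[290.2943420410156, 169.54315185546875], [425.9236145019531, 130.58578491210938], [456.5622253417969, 237.25341796875], [320.9329528808594, 276.2107849121094]]
lever_end top 0.57 456.2591304347826 156.16695652173914 575
lever_end scene 0.93 170.4366391184573 323.4848484848485 726
lid_grip top 0.94 375.94064167104966 209.83214366218348 13309
lid_grip scene 0.78 253.71800413456117 273.4498214621312 10642
1.8
```

```bash
cat > plan.py <<'E'
from h import *
from scipy.spatial.transform import Rotation as R
import sys,json
def down(ydeg):
    a=np.radians(ydeg); y=np.array([np.cos(a),np.sin(a),0]); x=np.array([0,0,-1.]); return np.column_stack([x,y,np.cross(x,y)])
def plan(P,Rt,n,p0=None,R0=None):
    "n equal rows from here to P,Rt; prints rows"
    s=telemetry.sense(); p=np.array(s['eef_pos'] if p0 is None else p0); Rc=np.array(s['ee_rot'] if R0 is None else R0)
    rv=R.from_matrix(Rc.T@Rt).as_rotvec()/n; d=(np.array(P)-p)/n; tr=[]
    for i in range(n):
        tr.append(np.round(Rc.T@d/10,2).tolist()); Rc=Rc@R.from_rotvec(rv).as_matrix()
    print('travel',tr); print('angular',np.round(np.degrees(rv),2))
E
python3 -c "
from plan import *
print(arm.pinch_z, [a for a in dir(arm) if a[0]!='_'])
plan([522,-56,185],down(106),16)"
```

```text
18.700000000000003 ['MotionError', 'pinch_z']
travel [[0.29, -2.43, 3.17], [0.29, -2.56, 3.07], [0.29, -2.68, 2.96], [0.29, -2.8, 2.85], [0.29, -2.91, 2.73], [0.29, -3.02, 2.61], [0.29, -3.12, 2.49], [0.29, -3.22, 2.36], [0.29, -3.31, 2.23], [0.29, -3.4, 2.09], [0.29, -3.48, 1.95], [0.29, -3.56, 1.81], [0.29, -3.63, 1.66], [0.29, -3.69, 1.52], [0.29, -3.75, 1.36], [0.29, -3.8, 1.21]]
angular [-2.32  0.   -0.  ]
```

```bash
python3 -m creep '{"travel":[[0.3,-2.4,3.2],[0.3,-2.6,3.1],[0.3,-2.7,3.0],[0.3,-2.8,2.9],[0.3,-2.9,2.7],[0.3,-3.0,2.6],[0.3,-3.1,2.5],[0.3,-3.2,2.4],[0.3,-3.3,2.2],[0.3,-3.4,2.1],[0.3,-3.5,2.0],[0.3,-3.6,1.8],[0.3,-3.6,1.7],[0.3,-3.7,1.5],[0.3,-3.8,1.4],[0.3,-3.8,1.2],[0,0,0]],"angular":[[-2.3,0,0],[-2.3,0,0],[-2.3,0,0],[-2.3,0,0],[-2.3,0,0],[-2.3,0,0],[-2.3,0,0],[-2.3,0,0],[-2.3,0,0],[-2.3,0,0],[-2.3,0,0],[-2.3,0,0],[-2.3,0,0],[-2.3,0,0],[-2.3,0,0],[-2.3,0,0],[0,0,0]]}' 0
python3 -c "
from plan import *
p=snap('wrist','w1.png'); print(np.round(p['pose'],3).tolist())
plan([522,-56,185],down(106),3)"
```

```text
time_s: 3.5
eef_pos: [541.4, -75.3, 181.8]
ee_rot: [[0.006, -0.299, 0.954], [0.003, 0.954, 0.299], [-1.0, 0.001, 0.006]]
wrist_force: [0.2, 0.1, -0.8]
gripper_width: 85.5
[[-0.3, -0.919, -0.257, 476.528], [0.954, -0.288, -0.082, -97.388], [0.001, -0.269, 0.963, 323.78], [0.0, 0.0, 0.0, 1.0]]
travel [[-0.1, 0.75, -0.42], [-0.09, 0.74, -0.43], [-0.09, 0.74, -0.43]]
angular [ 0.47  0.12 -0.03]
```

View pics/w1.png

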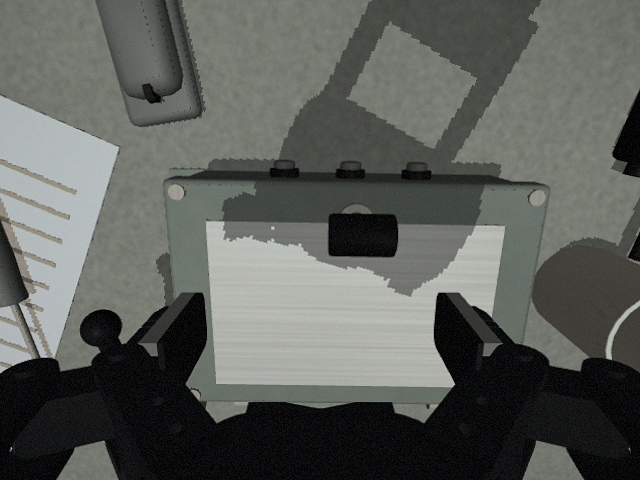

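```bash
cat >> h.py <<'E'
def deproj(p,px,z):
    from scipy.optimize import fsolve
    return fsolve(lambda v: proj(p,[v[0],v[1],z])-np.array(px),[550,-50])
E
python3 -c "
from plan import *
p=viewer.capture('wrist')
print('grip',deproj(p,(363,235),128))
a,b=deproj(p,(163,184),88),deproj(p,(550,184),88); print(a,b,b-a,np.linalg.norm(b-a))
d=(b-a)/np.linalg.norm(b-a); print('yaw',np.degrees(np.arctan2(-d[0],d[1])), 'mid',(a+b)/2)
a,b=deproj(p,(207,220),88),deproj(p,(505,226),88);d=b-a;print('label yaw',np.degrees(np.arctan2(-d[0],d[1])))
a,b=deproj(p,(217,386),88),deproj(p,(495,385),88);d=b-a;print('label yaw',np.degrees(np.arctan2(-d[0],d[1])))
print(telemetry.sense()['eef_pos'])
"
```

```text
grip [521.74219758 -56.85930415]
[ 537.17633658 -177.91117091] [465.49921181  50.60697824] [-71.67712476 228.51814914] 239.495625644163
yaw 17.4145825129896 mid [501.3377742  -63.65209633]
label yaw 16.22986234814088
label yaw 17.669482986300938
[540.45453404 -72.22264452 182.67902435]
```

```bash
python3 -m creep '{"travel":[[0,0.6,-0.4],[0,0.6,-0.4],[0,0.5,-0.3],[0,0.1,0],[0,0,0]],"angular":[[0,0,0],[0,0,0],[0,0,0],[0,0,0],[0,0,0]]}' 0 40
python3 -c "
from plan import *
plan([522,-57,102],down(107),6)"
```

```text
time_s: 4.1
eef_pos: [521.8, -52.9, 184.3]
ee_rot: [[0.009, -0.305, 0.952], [0.004, 0.952, 0.305], [-1.0, 0.001, 0.009]]
wrist_force: [-0.3, -0.0, 0.6]
gripper_width: 85.6
travel [[1.37, -0.07, -0.03], [1.37, -0.07, -0.03], [1.37, -0.07, -0.03], [1.37, -0.07, -0.02], [1.37, -0.07, -0.02], [1.37, -0.07, -0.02]]
angular [ 0.13  0.09 -0.01]
```

```bash
python3 -m creep '{"travel":[[1.4,-0.1,0],[1.4,-0.1,0],[1.4,-0.1,0],[1.2,-0.1,-0.1],[1.0,0,0],[0.6,0,0],[0,0,0]],"angular":[[0,0,0],[0,0.1,0],[0,0.1,0],[0,0.1,0],[0,0.1,0],[0,0.1,0],[0,0,0]]}' 0 40
python3 -c "
from plan import *
snap('wrist','w2.png')
plan([522,-57,102],down(107),1)"
```

```text
time_s: 4.8
eef_pos: [521.4, -57.1, 105.6]
ee_rot: [[-0.005, -0.305, 0.952], [0.002, 0.952, 0.305], [-1.0, 0.003, -0.004]]
wrist_force: [0.6, 0.4, 0.0]
gripper_width: 85.3
travel [[0.42, -0.01, 0.04]]
angular [ 0.74 -0.17 -0.16]
```

View pics/w2.png

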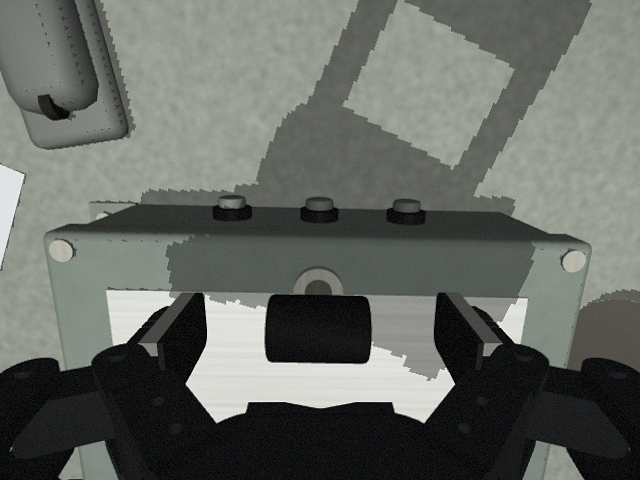

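```bash
python3 -m creep '{"travel":[[0.3,0,0],[0,0,0],[0,0,0],[0,0,0],[0,0,0],[0,0,0]],"angular":[[0.7,0,0],[0,0,0],[0,0,0],[0,0,0],[0,0,0],[0,0,0]]}' 0.75 40
python3 -c "
from plan import *
snap('wrist','w3.png')
plan([522,-57,102],down(107),1)"
```

```text
time_s: 5.45
eef_pos: [522.7, -57.5, 104.9]
ee_rot: [[0.0, -0.291, 0.957], [0.001, 0.957, 0.291], [-1.0, 0.001, 0.0]]
wrist_force: [-0.0, -0.1, -0.6]
gripper_width: 35.5
travel [[0.29, 0.07, -0.06]]
angular [-0.06  0.01 -0.04]
```

View pics/w3.png

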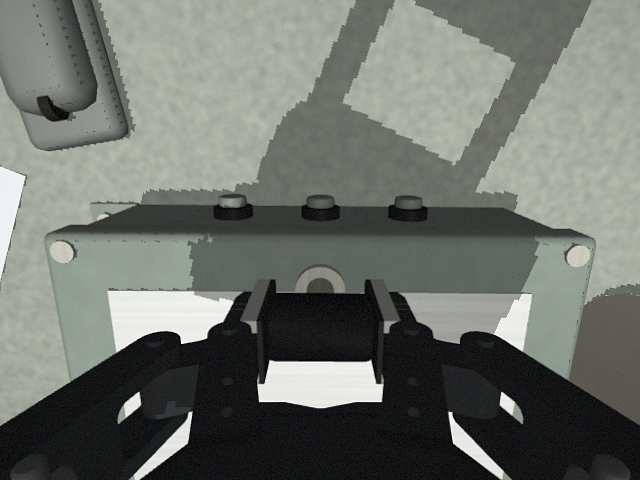

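```bash
cat > arc.py <<'E'
from plan import *
yaw=np.radians(16.9); ex=np.array([np.cos(yaw),np.sin(yaw),0])
H=np.array([664.1,-14.2,70.])   # grip start (522.7,-57.5)+148 ex
OFF=19.1
def th():
    s=telemetry.sense(); g=np.array(s['eef_pos'])+[0,0,OFF]-H
    a,z=-(g@ex),g[2]; return np.degrees(np.arctan2(z,a))-20.05, np.hypot(a,z)
def arcplan(t1,n):
    t0,r=th(); print('theta',round(t0,1),'r',round(r,1),'F',np.round(telemetry.sense()['wrist_force'],1))
    t=np.radians(np.linspace(t0,t1,n+1)+20.05); rr=157.5
    X=-rr*np.cos(t);Z=rr*np.sin(t)
    print([[round(-b/10,2),0,round(a/10,2)] for a,b in zip(np.diff(X),np.diff(Z))])
E
python3 -c "
from arc import *
print(H, th()); arcplan(20,8)"
```

```text
[664.1 -14.2  70. ] (np.float64(0.008294830154373045), np.float64(157.4002920410723))
theta 0.0 r 157.4 F [-0.1 -0.7 -1.4]
[[np.float64(-0.64), 0, np.float64(0.25)], [np.float64(-0.63), 0, np.float64(0.28)], [np.float64(-0.62), 0, np.float64(0.3)], [np.float64(-0.6), 0, np.float64(0.33)], [np.float64(-0.59), 0, np.float64(0.36)], [np.float64(-0.57), 0, np.float64(0.38)], [np.float64(-0.55), 0, np.float64(0.41)], [np.float64(-0.54), 0, np.float64(0.43)]]
```

```bash
python3 -m creep '{"travel":[[-0.6,0,0.2],[-0.6,0,0.3],[-0.6,0,0.3],[-0.6,0,0.3],[-0.6,0,0.4],[-0.6,0,0.4],[-0.5,0,0.4],[-0.5,0,0.4]],"angular":[[0,0,0],[0,0,0],[0,0,0],[0,0,0],[0,0,0],[0,0,0],[0,0,0],[0,0,0]]}'
python3 -c "
from arc import *
arcplan(40,7)"
```

```text
time_s: 6.3
eef_pos: [547.0, -50.3, 149.5]
ee_rot: [[-0.013, -0.29, 0.957], [-0.001, 0.957, 0.29], [-1.0, 0.003, -0.012]]
wrist_force: [-1.2, -2.3, -6.0]
gripper_width: 35.3
theta 18.8 r 157.3 F [-1.2 -2.3 -6. ]
[[np.float64(-0.64), 0, np.float64(0.54)], [np.float64(-0.61), 0, np.float64(0.57)], [np.float64(-0.58), 0, np.float64(0.6)], [np.float64(-0.54), 0, np.float64(0.63)], [np.float64(-0.51), 0, np.float64(0.66)], [np.float64(-0.47), 0, np.float64(0.69)], [np.float64(-0.44), 0, np.float64(0.71)]]
```

```bash
python3 -m creep '{"travel":[[-0.6,0,0.5],[-0.6,0,0.6],[-0.6,0,0.6],[-0.5,0,0.6],[-0.5,0,0.7],[-0.5,0,0.7],[-0.4,0,0.7]],"angular":[[0,-0.1,0],[0,-0.1,0],[0,-0.1,0],[0,-0.1,0],[0,-0.1,0],[0,-0.1,0],[0,-0.1,0]]}'
python3 -c "
from arc import *
arcplan(60,7)"
```

```text
time_s: 7.0
eef_pos: [592.8, -36.7, 189.2]
ee_rot: [[-0.001, -0.289, 0.957], [0.003, 0.957, 0.289], [-1.0, 0.003, -0.0]]
wrist_force: [-3.2, -3.7, -5.1]
gripper_width: 35.3
theta 41.6 r 157.2 F [-3.2 -3.7 -5.1]
[[np.float64(-0.33), 0, np.float64(0.64)], [np.float64(-0.3), 0, np.float64(0.66)], [np.float64(-0.27), 0, np.float64(0.67)], [np.float64(-0.24), 0, np.float64(0.68)], [np.float64(-0.21), 0, np.float64(0.69)], [np.float64(-0.17), 0, np.float64(0.7)], [np.float64(-0.14), 0, np.float64(0.71)]]
```

```bash
python3 -m creep '{"travel":[[-0.3,0,0.6],[-0.3,0,0.7],[-0.3,0,0.7],[-0.2,0,0.7],[-0.2,0,0.7],[-0.2,0,0.6],[0,0,0],[0,0,0]],"angular":[[0,0,0],[0,0,0],[0,0,0],[0,0,0],[0,0,0],[0,0,0],[0,0,0],[0,0,0]]}'
python3 -c "
from arc import *
arcplan(60,1)
snap('scene','s2.png');snap('wrist','w4.png')"
```

```text
time_s: 7.8
eef_pos: [635.6, -24.0, 205.9]
ee_rot: [[-0.001, -0.29, 0.957], [0.002, 0.957, 0.29], [-1.0, 0.002, 0.0]]
wrist_force: [-2.1, -3.3, -5.1]
gripper_width: 35.3
theta 59.0 r 157.9 F [-2.1 -3.3 -5.1]
[[np.float64(-0.05), 0, np.float64(0.28)]]
```

View pics/s2.png

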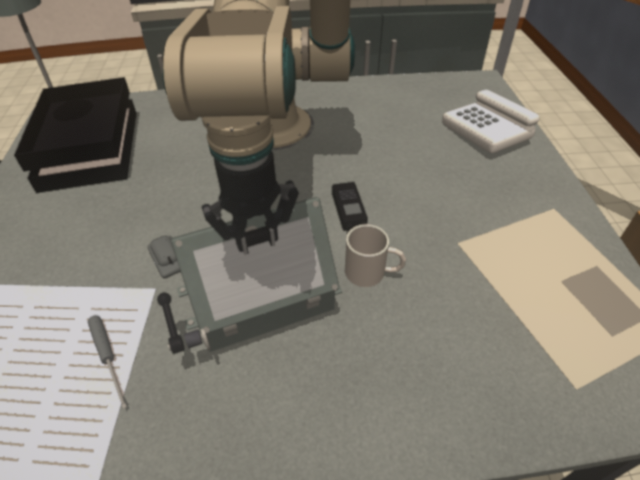

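View pics/w4.png

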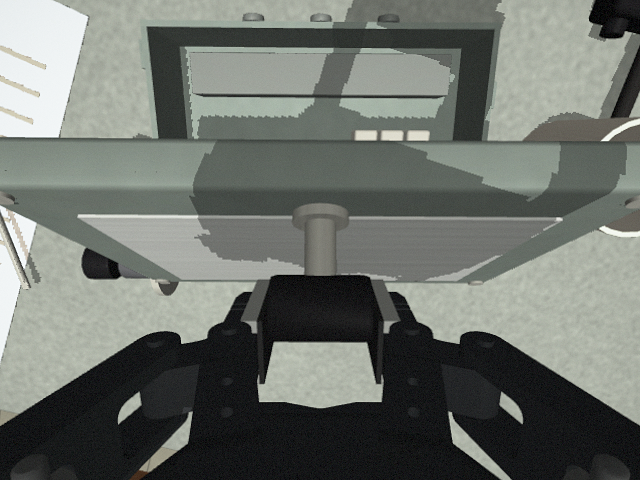

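```bash
python3 -m creep '{"travel":[[0,0,0],[0,0,0],[0,0,0],[0,0,0],[0,0,0],[0,0,0]],"angular":[[0,0,0],[0,0,0],[0,0,0],[0,0,0],[0,0,0],[0,0,0]]}' 0
python3 -c "
from arc import *
snap('wrist','w5.png');snap('scene','s3.png')"
```

```text
time_s: 8.5
eef_pos: [637.8, -21.7, 211.4]
ee_rot: [[0.013, -0.293, 0.956], [0.006, 0.956, 0.293], [-1.0, 0.002, 0.014]]
wrist_force: [-0.2, -0.4, 1.3]
gripper_width: 85.7
```

View pics/w5.png

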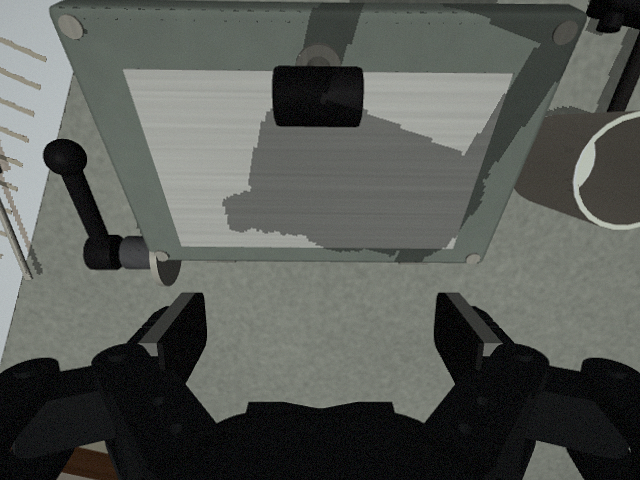

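```bash
python3 -c "
from arc import *
p=snap('wrist','w6.png'); s=telemetry.sense(); print(s['time_s'],np.round(s['joint_positions'],3))
from scipy.optimize import least_squares
ey=np.array([-np.sin(yaw),np.cos(yaw),0])
piv=H-165*ey; print('piv',piv, proj(p,piv))
for f in range(14,36,2):
  e=piv-80*np.cos(np.radians(f))*ex+[0,0,80*np.sin(np.radians(f))]; print(f,np.round(e,1),np.round(proj(p,e),1))
"
```

```text
8.65 [-0.095  0.372  1.075  0.007  1.684 -1.962]
piv [ 712.06586194 -172.07424137   70.        ] [109.20883717 253.05764918]
14 [ 637.8 -194.6   89.4] [ 76.5 153.2]
16 [ 638.5 -194.4   92.1] [ 74.2 154.6]
18 [ 639.3 -194.2   94.7] [ 71.9 156.2]
20 [ 640.1 -193.9   97.4] [ 69.6 157.9]
22 [ 641.1 -193.6  100. ] [ 67.4 159.8]
24 [ 642.1 -193.3  102.5] [ 65.1 161.9]
26 [ 643.3 -193.   105.1] [ 62.9 164.1]
28 [ 644.5 -192.6  107.6] [ 60.7 166.6]
30 [ 645.8 -192.2  110. ] [ 58.6 169.2]
32 [ 647.2 -191.8  112.4] [ 56.5 171.9]
34 [ 648.6 -191.4  114.7] [ 54.5 174.8]
```

View pics/w6.png

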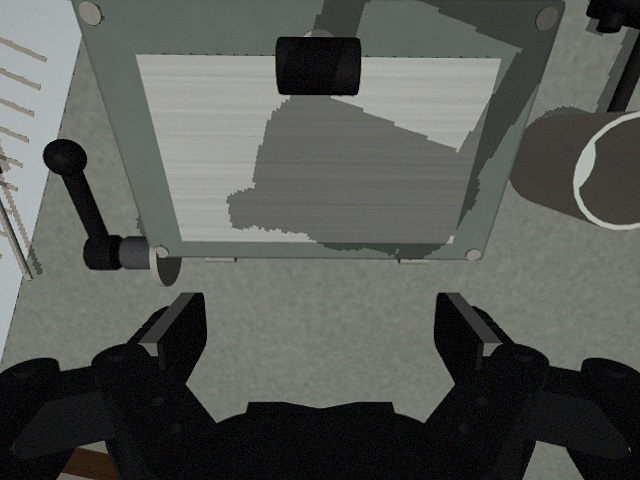

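```bash
python3 -c "
from arc import *
plan([640,-194,145],down(17),12)"
```

```text
travel [[0.54, -1.38, -0.41], [0.54, -1.42, -0.23], [0.55, -1.44, -0.04], [0.55, -1.43, 0.15], [0.55, -1.4, 0.34], [0.55, -1.34, 0.52], [0.55, -1.26, 0.69], [0.55, -1.16, 0.85], [0.55, -1.04, 0.99], [0.55, -0.9, 1.12], [0.55, -0.75, 1.23], [0.55, -0.58, 1.31]]
angular [ 7.5   0.04 -0.06]
```

```bash
python3 -m creep '{"travel":[[0.5,-1.4,-0.4],[0.5,-1.4,-0.2],[0.5,-1.4,0],[0.5,-1.4,0.1],[0.5,-1.4,0.3],[0.5,-1.3,0.5],[0.5,-1.3,0.7],[0.5,-1.2,0.8],[0.5,-1.0,1.0],[0.5,-0.9,1.1],[0.5,-0.7,1.2],[0.5,-0.5,1.2],[0,0,0]],"angular":[[7.4,0,0],[7.4,0,0],[7.4,0,0],[7.4,0,0],[7.4,0,0],[7.4,0,0],[7.4,0,0],[7.4,0,0],[7.4,0,0],[7.4,0,0],[7.4,0,0],[6,0,0],[0,0,0]]}' 1 40
python3 -c "
from arc import *
snap('wrist','w7.png');snap('top','t7.png')
plan([640,-194,130],down(17),3)"
```

```text
time_s: 9.95
eef_pos: [637.1, -196.9, 146.0]
ee_rot: [[0.01, 0.961, 0.277], [0.007, 0.277, -0.961], [-1.0, 0.012, -0.004]]
wrist_force: [0.3, 0.5, 1.1]
gripper_width: -0.1
travel [[0.57, 0.08, -0.02], [0.57, 0.08, -0.02], [0.57, 0.09, -0.02]]
angular [-0.21 -0.07 -0.25]
```

View pics/w7.png

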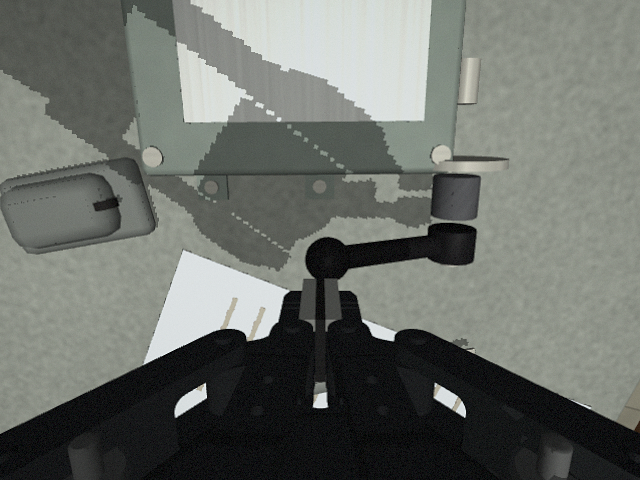

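View pics/t7.png

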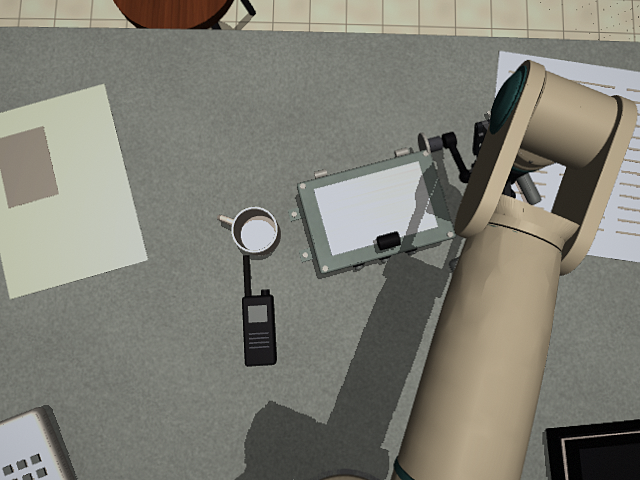

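```bash
python3 -c "
from arc import *
p=viewer.capture('wrist'); e=telemetry.sense()['eef_pos']
ey=np.array([-np.sin(yaw),np.cos(yaw),0])
for z in (96,100,104): print(z,deproj(p,(327,259),z), deproj(p,(453,243),70))
piv=H-165*ey;print('piv',piv,proj(p,piv),'tcp px',proj(p,e))
for f in (18,20,22,24): print(f,proj(p,piv-80*np.cos(np.radians(f))*ex+[0,0,80*np.sin(np.radians(f))]))
"
```

```text
96 [ 641.28670987 -195.80670594] [ 714.66868634 -173.16337143]
100 [ 640.77599392 -194.53965004] [ 714.66868634 -173.16337143]
104 [ 640.26527794 -193.27259415] [ 714.66868634 -173.16337143]
piv [ 712.06586194 -172.07424137   70.        ] [449.63468561 240.17396733] tcp px [323.33281063 295.99447721]
18 [324.18953037 254.50511091]
20 [326.02196857 256.03027726]
22 [328.07349589 257.57181501]
24 [330.34884539 259.12763201]
```

```bash
python3 -m creep '{"travel":[[0.9,0.1,0],[0.9,0.1,0],[0.6,0.1,0],[0,0,0],[0,0,0]],"angular":[[0,0,0],[0,0,-0.3],[0,0,-0.2],[0,0,0],[0,0,0]]}'
cat > lev.py <<'E'
from arc import *
P=np.array([712.5,-172.5,70.])
def st():
    s=telemetry.sense(); e=np.array(s['eef_pos']); f=np.array(s['wrist_force'])
    c=e-[0,0,12]-P; a,z=-(c@ex),c[2]; phi=np.arctan2(z,a)
    F=f@(np.sin(phi)*ex)+f[2]*np.cos(phi)
    # torque about the hinge incl. contact at ball top
    ct=e-P; Mz=(-(ct@ex))*f[2]+ct[2]*(f@ex)
    print('t',s['time_s'],'eef',np.round(e,1),'phi',round(np.degrees(phi),1),'r',round(np.hypot(a,z),1),'f',np.round(f,1),'Fperp',round(F,1),'M/80',round(Mz/80,1))
    return e,phi
E
python3 -c "
from lev import *
st()"
```

```text
time_s: 10.6
eef_pos: [641.8, -191.2, 121.7]
ee_rot: [[0.003, 0.957, 0.29], [0.005, 0.29, -0.957], [-1.0, 0.005, -0.003]]
wrist_force: [0.4, 0.2, -0.4]
gripper_width: -0.1
t 10.6 eef [ 641.8 -191.2  121.7] phi 28.5 r 83.2 f [ 0.4  0.2 -0.4] Fperp -0.1 M/80 -0.1
```

```bash
python3 -m creep '{"travel":[[0.4,0,0.2],[0.4,0,0.1],[0.4,-0.1,0],[0.4,-0.1,0]],"angular":[[0,0,0],[0,0,0],[0,0,0],[0,0,0]]}'
python3 -c "
from lev import *
st()"
python3 -m creep '{"travel":[[0.4,-0.1,0],[0.4,-0.1,0]],"angular":[[0,0,0],[0,0,0]]}'
python3 -c "
from lev import *
st()"
```

```text
time_s: 11.0
eef_pos: [641.3, -195.2, 106.9]
ee_rot: [[0.006, 0.957, 0.29], [0.003, 0.29, -0.957], [-1.0, 0.006, -0.002]]
wrist_force: [-5.7, 1.5, 8.8]
gripper_width: 0.2
t 11.0 eef [ 641.3 -195.2  106.9] phi 18.4 r 78.8 f [-5.7  1.5  8.8] Fperp 6.8 M/80 6.0
time_s: 11.2
eef_pos: [638.9, -196.0, 101.5]
ee_rot: [[0.006, 0.957, 0.29], [0.003, 0.29, -0.957], [-1.0, 0.007, -0.001]]
wrist_force: [-4.9, 1.3, 7.7]
gripper_width: -0.2
t 11.2 eef [ 638.9 -196.   101.5] phi 14.2 r 79.7 f [-4.9  1.3  7.7] Fperp 6.4 M/80 5.7
```

```bash
python3 -m creep '{"travel":[[0.4,-0.2,0],[0.4,-0.2,0],[0.3,-0.1,0]],"angular":[[0,0,0],[0,0,0],[0,0,0]]}'
python3 -c "
from lev import *
st()"
python3 -m creep '{"travel":[[0.3,-0.1,0],[0.3,-0.1,0]],"angular":[[0,0,0],[0,0,0]]}'
python3 -c "
from lev import *
st()"
```

```text
time_s: 11.5
eef_pos: [636.4, -196.6, 94.7]
ee_rot: [[0.015, 0.957, 0.291], [0.003, 0.291, -0.957], [-1.0, 0.015, 0.001]]
wrist_force: [-0.8, 1.4, 6.7]
gripper_width: 0.4
t 11.5 eef [ 636.4 -196.6   94.7] phi 9.1 r 80.9 f [-0.8  1.4  6.7] Fperp 6.5 M/80 6.5
time_s: 11.7
eef_pos: [635.5, -196.9, 91.6]
ee_rot: [[0.019, 0.957, 0.291], [0.003, 0.291, -0.957], [-1.0, 0.019, 0.003]]
wrist_force: [-2.1, 2.2, 6.4]
gripper_width: -0.0
t 11.7 eef [ 635.5 -196.9   91.6] phi 6.8 r 81.3 f [-2.1  2.2  6.4] Fperp 6.2 M/80 6.1
```

```bash
python3 -m creep '{"travel":[[0.4,0,0],[0.4,0,0],[0.3,0,0]],"angular":[[0,0,0],[0,0,0],[0,0,0]]}'
python3 -c "
from lev import *
st()"
python3 -m creep '{"travel":[[0.4,0,0],[0.4,0,0],[0.3,0,0]],"angular":[[0,0,0],[0,0,0],[0,0,0]]}'
python3 -c "
from lev import *
st()"
```

```text
time_s: 12.0
eef_pos: [635.1, -197.6, 84.4]
ee_rot: [[0.02, 0.957, 0.29], [0.002, 0.29, -0.957], [-1.0, 0.02, 0.004]]
wrist_force: [-4.7, 1.1, 7.8]
gripper_width: -0.2
t 12.0 eef [ 635.1 -197.6   84.4] phi 1.7 r 81.4 f [-4.7  1.1  7.8] Fperp 7.7 M/80 7.2
time_s: 12.3
eef_pos: [634.4, -197.8, 78.6]
ee_rot: [[0.02, 0.957, 0.29], [0.002, 0.29, -0.957], [-1.0, 0.019, 0.004]]
wrist_force: [-8.2, 2.6, 13.4]
gripper_width: -0.0
t 12.3 eef [ 634.4 -197.8   78.6] phi -2.4 r 82.1 f [-8.2  2.6 13.4] Fperp 13.7 M/80 13.0
```

```bash
python3 -m creep '{"travel":[[0.2,-0.4,0]],"angular":[[0,0,0]]}'
python3 -c "
from lev import *
st()"

```

```text
time_s: 12.4
eef_pos: [632.0, -198.8, 78.7]
ee_rot: [[0.024, 0.957, 0.291], [0.001, 0.291, -0.957], [-1.0, 0.024, 0.006]]
wrist_force: [3.0, 1.8, 4.8]
gripper_width: -0.1
t 12.4 eef [ 632.  -198.8   78.7] phi -2.3 r 84.7 f [3.  1.8 4.8] Fperp 4.6 M/80 5.4
```

```bash
for i in 1; do python3 -m creep '{"travel":[[0.3,0,0]],"angular":[[0,0,0]]}' >/dev/null; python3 -c "
from lev import *
st()"; python3 -m creep '{"travel":[[0.3,0,0]],"angular":[[0,0,0]]}' >/dev/null; python3 -c "
from lev import *
st()";  python3 -m creep '{"travel":[[0.3,0,0]],"angular":[[0,0,0]]}' >/dev/null; python3 -c "
from lev import *
st()"; done
```

```text
t 12.5 eef [ 632.3 -199.    78. ] phi -2.7 r 84.6 f [-9.8  1.3 13.5] Fperp 13.9 M/80 13.4
t 12.6 eef [ 632.2 -199.2   77.4] phi -3.1 r 84.7 f [-9.7  2.7 13.2] Fperp 13.7 M/80 13.2
t 12.7 eef [ 632.1 -199.1   76.9] phi -3.5 r 84.8 f [-8.7  3.5 13.9] Fperp 14.3 M/80 14.1
```

```bash
cat >> lev.py <<'E'
def st2():
    s=telemetry.sense(); e=np.array(s['eef_pos']); f=np.array(s['wrist_force'])
    zc=e[2]-12-P[2]; phi=np.arcsin(zc/80); T=(80*np.cos(phi)*f[2]+(zc+12)*(f@ex))/80
    print('t',round(s['time_s'],2),'eef',np.round(e,1),'phi',round(np.degrees(phi),1),'f',np.round(f,1),'T/80',round(T,1))
E
python3 -m creep '{"travel":[[0.3,-0.1,0]],"angular":[[0,0,0]]}' >/dev/null; python3 -c "
from lev import *
st2()";python3 -m creep '{"travel":[[0.3,-0.1,0]],"angular":[[0,0,0]]}' >/dev/null; python3 -c "
from lev import *
st2()"; python3 -m creep '{"travel":[[0.3,0,0]],"angular":[[0,0,0]]}' >/dev/null; python3 -c "
from lev import *
st2()"
```

```text
t 12.8 eef [ 631.8 -199.2   76.8] phi -3.7 f [-4.2  4.5 14.7] T/80 14.4
t 12.9 eef [ 631.8 -199.2   76.8] phi -3.7 f [-4.2  4.5 12.7] T/80 12.5
t 13.0 eef [ 632.2 -199.1   76.7] phi -3.8 f [-10.3   2.3  13.3] T/80 12.5
```

```bash
python3 -m creep '{"travel":[[0.35,-0.05,0]],"angular":[[0,0,0]]}' >/dev/null; python3 -c "
from lev import *
st2()";python3 -m creep '{"travel":[[0.35,-0.05,0]],"angular":[[0,0,0]]}' >/dev/null; python3 -c "
from lev import *
st2()"; python3 -m creep '{"travel":[[0.35,-0.05,0]],"angular":[[0,0,0]]}' >/dev/null; python3 -c "
from lev import *
st2()"
```

```text
t 13.1 eef [ 632.  -199.2   76.2] phi -4.2 f [-8.3  3.2 12.8] T/80 12.2
t 13.2 eef [ 631.9 -199.2   75.5] phi -4.7 f [-6.3  4.  13.8] T/80 13.4
t 13.3 eef [ 631.9 -199.2   74.9] phi -5.1 f [-6.8  3.7 14.5] T/80 14.2
```

```bash
python3 -m creep '{"travel":[[0.35,-0.05,0]],"angular":[[0,0,0]]}' >/dev/null; python3 -c "
from lev import *
st2()";python3 -m creep '{"travel":[[0.37,-0.05,0]],"angular":[[0,0,0]]}' >/dev/null; python3 -c "
from lev import *
st2()"
```

```text
t 13.4 eef [ 631.9 -199.2   74.5] phi -5.4 f [-8.   4.6 15.9] T/80 15.5
t 13.5 eef [ 631.9 -199.2   74. ] phi -5.8 f [-9.5  4.  16.2] T/80 15.7
```

```bash
python3 -m creep '{"travel":[[0.37,-0.05,0]],"angular":[[0,0,0]]}' >/dev/null; python3 -c "
from lev import *
st2(); st2()"
```

```text
t 13.6 eef [ 631.9 -199.2   73.6] phi -6.0 f [-9.6  4.3 16.7] T/80 16.2
t 13.6 eef [ 631.9 -199.2   73.6] phi -6.0 f [-9.6  4.3 16.7] T/80 16.2
```

```bash
python3 -m creep '{"travel":[[-0.5,0,0],[-2.0,0,0],[-3.0,0,0],[-3.0,0,0],[-1.5,0,0],[0,0,0]],"angular":[[0,0,0],[0,0,-0.5],[0,0,-0.5],[0,0,-0.4],[0,0,0],[0,0,0]]}'
python3 -c "
from lev import *
p=snap('wrist','w8.png')
plan([522.5,-57.5,180],down(106.9),12)"
```

```text
time_s: 14.2
eef_pos: [627.4, -199.1, 176.5]
ee_rot: [[0.021, 0.956, 0.292], [-0.008, 0.292, -0.956], [-1.0, 0.018, 0.014]]
wrist_force: [0.5, -0.2, 0.1]
gripper_width: 0.4
travel [[-0.07, -0.49, -1.38], [-0.06, -0.3, -1.43], [-0.06, -0.11, -1.46], [-0.06, 0.08, -1.46], [-0.06, 0.27, -1.44], [-0.05, 0.45, -1.39], [-0.05, 0.63, -1.32], [-0.05, 0.8, -1.23], [-0.05, 0.95, -1.11], [-0.04, 1.09, -0.98], [-0.04, 1.21, -0.83], [-0.04, 1.31, -0.67]]
angular [-7.49  0.11 -0.01]
```

View pics/w8.png

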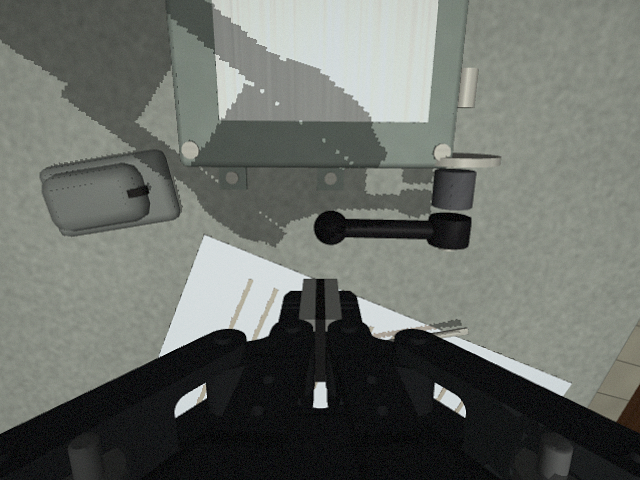

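```bash
python3 -m creep '{"travel":[[-0.1,-0.5,-1.4],[-0.1,-0.3,-1.4],[-0.1,-0.1,-1.5],[-0.1,0.1,-1.5],[-0.1,0.3,-1.4],[0,0.4,-1.4],[0,0.6,-1.3],[0,0.8,-1.2],[0,0.9,-1.1],[0,1.1,-1.0],[0,1.1,-0.8],[0,1.1,-0.5],[0,0,0]],"angular":[[-7.4,0.1,0],[-7.4,0.1,0],[-7.4,0.1,0],[-7.4,0.1,0],[-7.4,0.1,0],[-7.4,0.1,0],[-7.4,0.1,0],[-7.4,0.1,0],[-7.4,0.1,0],[-7.4,0.1,0],[-7.4,0.1,0],[-6,0.1,0],[0,0,0]]}' 0 40
python3 -c "
from lev import *
plan([522.5,-57.5,104.5],down(106.9),6)"
```

```text
time_s: 15.55
eef_pos: [508.3, -56.0, 149.5]
ee_rot: [[-0.038, -0.306, 0.951], [0.013, 0.952, 0.307], [-0.999, 0.024, -0.032]]
wrist_force: [-0.4, -0.8, -0.1]
gripper_width: 85.4
travel [[0.74, -0.12, 0.24], [0.74, -0.11, 0.24], [0.74, -0.11, 0.23], [0.74, -0.1, 0.23], [0.75, -0.1, 0.23], [0.75, -0.1, 0.22]]
angular [ 0.16 -0.31 -0.23]
```

```bash
python3 -m creep '{"travel":[[0,-0.3,0.6],[0,-0.2,0.5],[0.4,0,0.1],[0,0,0]],"angular":[[0.2,-0.6,-0.4],[0.2,-0.6,-0.4],[0.2,-0.4,-0.3],[0,0,0]]}' 0 40
python3 -c "
from lev import *
plan([522.5,-57.5,104.5],down(106.9),4)"
```

```text
time_s: 15.95
eef_pos: [522.1, -58.3, 141.5]
ee_rot: [[-0.006, -0.288, 0.958], [0.003, 0.958, 0.288], [-1.0, 0.005, -0.005]]
wrist_force: [0.5, -0.2, -0.5]
gripper_width: 84.9
travel [[0.92, 0.01, 0.02], [0.92, 0.01, 0.02], [0.92, 0.01, 0.02], [0.92, 0.02, 0.02]]
angular [-0.04 -0.07 -0.07]
```

```bash
python3 -m creep '{"travel":[[0.9,0,0],[0.9,0,0],[0.8,0,0],[0.6,0,0],[0,0,0]],"angular":[[0,0,0],[0,-0.1,-0.1],[0,-0.1,-0.1],[0,0,0],[0,0,0]]}' 0 40
python3 -c "
from lev import *
snap('wrist','w9.png');plan([522.5,-57.5,104.5],down(106.9),1)"
```

```text
time_s: 16.45
eef_pos: [521.4, -58.7, 105.5]
ee_rot: [[-0.003, -0.286, 0.958], [0.001, 0.958, 0.286], [-1.0, 0.002, -0.003]]
wrist_force: [0.7, 0.5, -0.3]
gripper_width: 85.6
travel [[0.15, 0.09, 0.11]]
angular [-0.27 -0.13 -0.07]
```

View pics/w9.png

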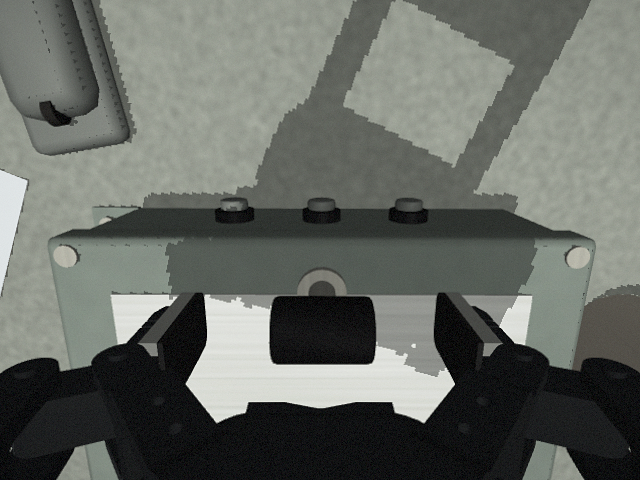

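Bar is centred between the pads again (bar at column 323, rows 297-363). Closing and repeating the arc.

```bash
python3 -m creep '{"travel":[[0.1,0.1,0.1],[0,0,0],[0,0,0],[0,0,0],[0,0,0],[0,0,0]],"angular":[[0,0,0],[0,0,0],[0,0,0],[0,0,0],[0,0,0],[0,0,0]]}' 0.75 40
python3 -c "
from lev import *
arcplan(20,8)"
python3 -m creep '{"travel":[[-0.6,0,0.2],[-0.6,0,0.3],[-0.6,0,0.3],[-0.6,0,0.3],[-0.6,0,0.4],[-0.6,0,0.4],[-0.5,0,0.4],[-0.5,0,0.4]],"angular":[[0,0,0],[0,0,0],[0,0,0],[0,0,0],[0,0,0],[0,0,0],[0,0,0],[0,0,0]]}'
python3 -c "
from arc import *
arcplan(40,7)"
```

```text
time_s: 17.1
eef_pos: [523.0, -57.3, 106.2]
ee_rot: [[-0.001, -0.286, 0.958], [0.0, 0.958, 0.286], [-1.0, 0.0, -0.001]]
wrist_force: [-0.1, 0.4, -1.3]
gripper_width: 35.2
theta 0.5 r 157.6 F [-0.1  0.4 -1.3]
[[np.float64(-0.62), 0, np.float64(0.25)], [np.float64(-0.61), 0, np.float64(0.27)], [np.float64(-0.6), 0, np.float64(0.3)], [np.float64(-0.59), 0, np.float64(0.33)], [np.float64(-0.57), 0, np.float64(0.35)], [np.float64(-0.56), 0, np.float64(0.37)], [np.float64(-0.54), 0, np.float64(0.4)], [np.float64(-0.52), 0, np.float64(0.42)]]
time_s: 17.9
eef_pos: [546.2, -50.4, 149.1]
ee_rot: [[-0.018, -0.284, 0.959], [-0.001, 0.959, 0.284], [-1.0, 0.004, -0.017]]
wrist_force: [-2.5, -2.8, -7.3]
gripper_width: 35.5
theta 18.5 r 157.6 F [-2.5 -2.8 -7.3]
[[np.float64(-0.65), 0, np.float64(0.54)], [np.float64(-0.62), 0, np.float64(0.58)], [np.float64(-0.58), 0, np.float64(0.61)], [np.float64(-0.55), 0, np.float64(0.64)], [np.float64(-0.52), 0, np.float64(0.67)], [np.float64(-0.48), 0, np.float64(0.7)], [np.float64(-0.44), 0, np.float64(0.72)]]
```

```bash
python3 -m creep '{"travel":[[-0.6,0,0.5],[-0.6,0,0.6],[-0.6,0,0.6],[-0.5,0,0.6],[-0.5,0,0.7],[-0.5,0,0.7],[-0.4,0,0.7]],"angular":[[0,-0.1,0],[0,-0.2,0],[0,-0.1,0],[0,-0.2,0],[0,-0.1,0],[0,-0.1,0],[0,-0.1,0]]}'
python3 -c "
from arc import *
arcplan(60,7)"
```

```text
time_s: 18.6
eef_pos: [591.7, -36.9, 188.9]
ee_rot: [[-0.003, -0.284, 0.959], [0.003, 0.959, 0.284], [-1.0, 0.004, -0.002]]
wrist_force: [-3.3, -2.0, -7.2]
gripper_width: 35.1
theta 41.2 r 157.5 F [-3.3 -2.  -7.2]
[[np.float64(-0.34), 0, np.float64(0.66)], [np.float64(-0.31), 0, np.float64(0.67)], [np.float64(-0.28), 0, np.float64(0.69)], [np.float64(-0.25), 0, np.float64(0.7)], [np.float64(-0.21), 0, np.float64(0.71)], [np.float64(-0.18), 0, np.float64(0.72)], [np.float64(-0.14), 0, np.float64(0.73)]]
```

```bash
python3 -m creep '{"travel":[[-0.3,0,0.7],[-0.3,0,0.7],[-0.3,0,0.7],[-0.3,0,0.7],[-0.2,0,0.7],[-0.2,0,0.7],[0,0,0],[0,0,0],[0,0,0]],"angular":[[0,0,0],[0,0,0],[0,0,0],[0,0,0],[0,0,0],[0,0,0],[0,0,0],[0,0,0],[0,0,0]]}'
python3 -c "
from arc import *
arcplan(60.5,1)"
```

```text
time_s: 19.5
eef_pos: [636.1, -23.8, 206.6]
ee_rot: [[-0.004, -0.285, 0.959], [0.003, 0.959, 0.285], [-1.0, 0.005, -0.003]]
wrist_force: [-3.6, -2.4, -6.9]
gripper_width: 35.1
theta 59.2 r 158.5 F [-3.6 -2.4 -6.9]
[[np.float64(-0.06), 0, np.float64(0.36)]]
```

```bash
python3 -m creep '{"travel":[[0,0,0],[0,0,0],[0,0,0],[0,0,0],[0,0,0],[0,0,0]],"angular":[[0,0,0],[0,0,0],[0,0,0],[0,0,0],[0,0,0],[0,0,0]]}' 0
python3 -c "
from arc import *
snap('wrist','w10.png')"
```

```text
time_s: 20.1
eef_pos: [639.5, -21.9, 214.4]
ee_rot: [[0.014, -0.287, 0.958], [0.006, 0.958, 0.287], [-1.0, 0.002, 0.015]]
wrist_force: [0.1, -0.4, -0.1]
gripper_width: 85.8
```

View pics/w10.png

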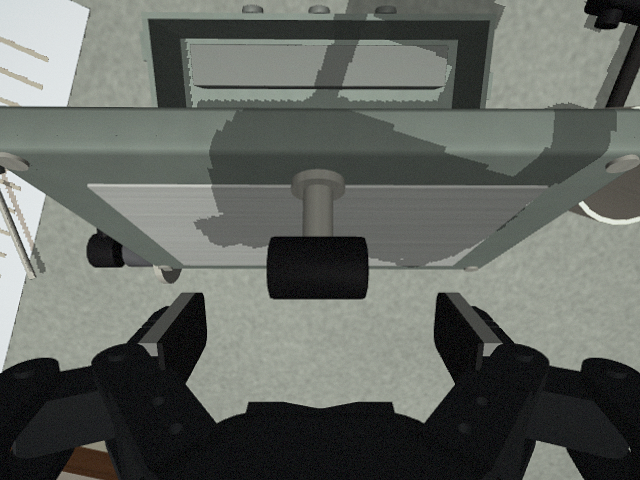

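```bash
python3 -m creep '{"travel":[[0,0,0],[0,0,0],[0,0,0],[0,0,0],[0,0,0],[0,0,0],[0,0,0],[0,0,0],[0,0,0],[0,0,0]],"angular":[[0,0,0],[0,0,0],[0,0,0],[0,0,0],[0,0,0],[0,0,0],[0,0,0],[0,0,0],[0,0,0],[0,0,0]]}' 0
python3 -c "
from arc import *
p=snap('wrist','w11.png')
a=cv2.imread('pics/w10.png');b=cv2.imread('pics/w11.png');print(cv2.absdiff(a,b).mean())
for t in range(50,66,2):
  A=np.radians(t+20.05); print(t,np.round(proj(p,H-157.5*np.cos(A)*ex+[0,0,157.5*np.sin(A)]),1))"
```

```text
time_s: 21.15
eef_pos: [639.4, -22.0, 213.9]
ee_rot: [[0.013, -0.287, 0.958], [0.006, 0.958, 0.287], [-1.0, 0.002, 0.014]]
wrist_force: [-0.0, 0.4, -0.2]
gripper_width: 85.3
3.9575911458333333
50 [324.3 239.9]
52 [324.4 254.5]
54 [324.4 269.2]
56 [324.5 283.8]
58 [324.5 298.2]
60 [324.6 312.5]
62 [324.6 326.5]
64 [324.6 340.2]
```

View pics/w11.png

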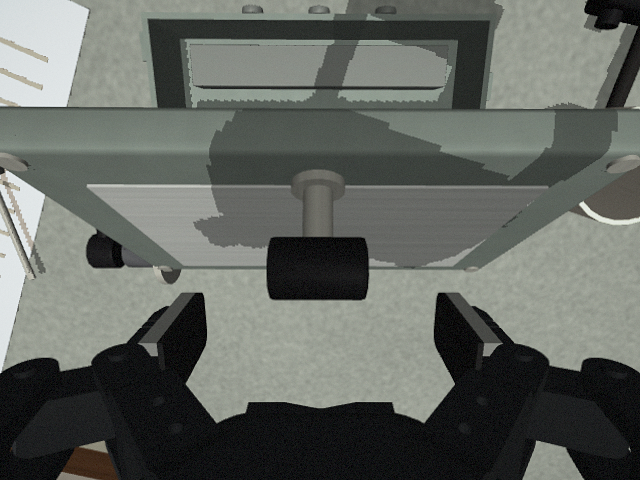

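```bash
python3 -c "
from arc import *
p=viewer.capture('wrist'); s=telemetry.sense(); e=np.array(s['eef_pos']);Rm=np.array(s['ee_rot'])
print('grasp pt px',proj(p,e-19.1*Rm[:,0]), proj(p,e-17.8*Rm[:,0]))
p=snap('scene','s4.png')
from scipy.optimize import minimize_scalar
for n in ['lid_grip']:
  for d in viewer.masks_of(n,p)[:2]:
    y,x=np.nonzero(d['mask']); print(d['confidence'],x.mean(),y.mean(),len(x))
"
```

```text
grasp pt px [324.12342978 325.59735917] [324.08395855 323.81809848]
0.73 255.25448438504966 266.52583434574433 13993
```

View pics/s4.png

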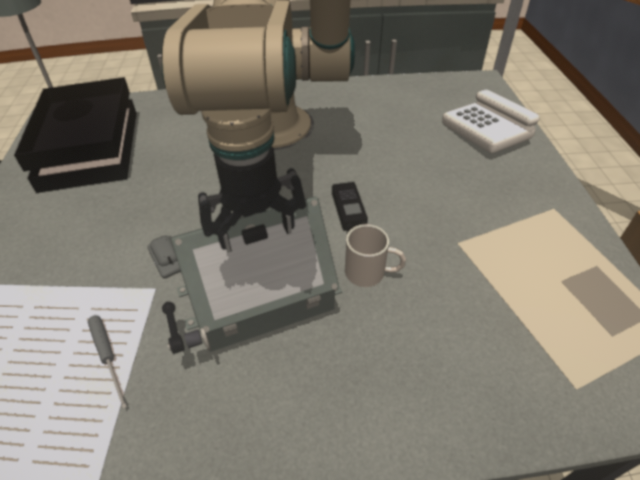

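```bash
python3 -c "
from arc import *
p=viewer.capture('scene');q=viewer.capture('wrist')
ey=np.array([-np.sin(yaw),np.cos(yaw),0])
def L(a,y,z,t):
  A=np.radians(t); return H+(-a*np.cos(A)+z*np.sin(A))*ex+y*ey+[0,0,a*np.sin(A)+z*np.cos(A)]
for t in range(48,66,3):
  print(t,'bar',np.round(proj(p,L(148,0,54,t))),'cornL',np.round(proj(p,L(170,122,18,t))),'cornR',np.round(proj(p,L(170,-122,18,t))),'wrist bar',np.round(proj(q,L(148,0,54,t))),'edge',np.round(proj(q,L(170,0,18,t))), 'stem base',np.round(proj(q,L(148,0,18,t))))
a=cv2.imread('pics/s4.png')[180:350,150:350]; cv2.imwrite('pics/s4z.png',cv2.resize(a,None,fx=3.5,fy=3.5,interpolation=cv2.INTER_CUBIC))
"
```

```text
48 bar [252. 229.] cornL [315. 195.] cornR [170. 237.] wrist bar [324. 225.] edge [324. 111.] stem base [323. 149.]
51 bar [253. 231.] cornL [317. 196.] cornR [171. 238.] wrist bar [324. 247.] edge [324. 132.] stem base [324. 166.]
54 bar [255. 234.] cornL [318. 196.] cornR [171. 239.] wrist bar [324. 269.] edge [324. 154.] stem base [324. 183.]
57 bar [256. 236.] cornL [320. 198.] cornR [171. 241.] wrist bar [325. 291.] edge [324. 178.] stem base [324. 202.]
60 bar [258. 239.] cornL [322. 199.] cornR [171. 243.] wrist bar [325. 313.] edge [325. 203.] stem base [324. 221.]
63 bar [259. 242.] cornL [324. 201.] cornR [172. 245.] wrist bar [325. 333.] edge [325. 229.] stem base [324. 240.]
```

View pics/s4z.png

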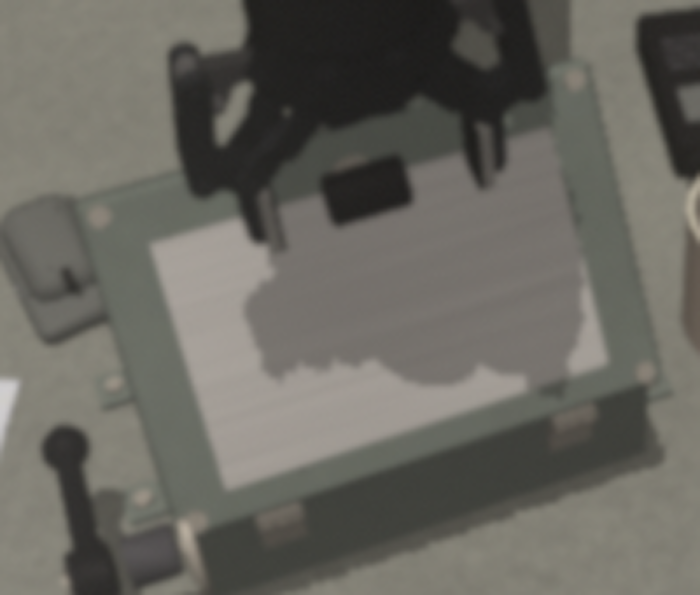

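```bash
python3 -m creep '{"travel":[[0.4,0,-0.6],[0.4,0,-0.6],[0.2,0,-0.3],[0,0,0]],"angular":[[0,0.3,0],[0,0.3,0],[0,0.2,0],[0,0,0]]}' 0 40
python3 -c "
from arc import *
snap('wrist','w12.png'); plan([622.7,-26.8,203],down(106.9),1)"
```

```text
time_s: 21.85
eef_pos: [623.5, -26.7, 202.5]
ee_rot: [[-0.002, -0.287, 0.958], [0.002, 0.958, 0.287], [-1.0, 0.002, -0.002]]
wrist_force: [-0.0, 0.0, 0.3]
gripper_width: 85.1
travel [[-0.04, 0.01, -0.1]]
angular [-0.24 -0.08 -0.14]
```

View pics/w12.png

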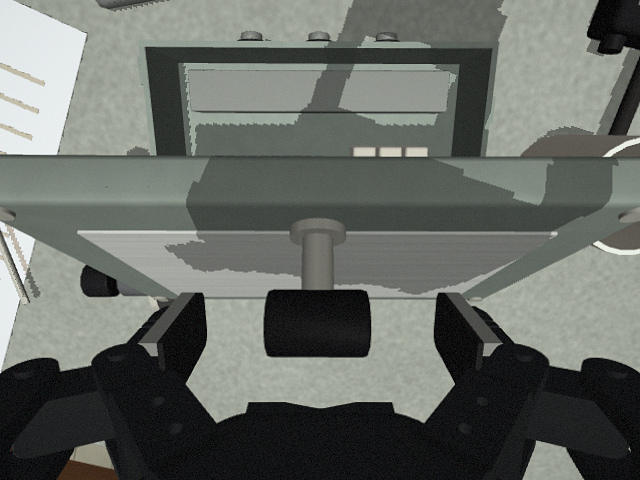

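```bash
python3 -m creep '{"travel":[[0,0,0],[0,0,0],[0,0,0],[0,0,0],[-0.2,0,0.5],[-0.2,0,0.6],[-0.1,0,0.6],[-0.1,0,0.6],[0,0,0.2],[0,0,0],[0,0,0]],"angular":[[0,0,0],[0,0,0],[0,0,0],[0,0,0],[0,0,0],[0,0,0],[0,0,0],[0,0,0],[0,0,0],[0,0,0],[0,0,0]]}' 0.75 40
python3 -c "
from arc import *
snap('wrist','w13.png'); arcplan(63,1);q=viewer.capture('wrist')
for t in range(54,70,2):
  A=np.radians(t+20.05); C=np.radians(t); print(t,np.round(proj(q,H-157.5*np.cos(A)*ex+[0,0,157.5*np.sin(A)])),np.round(proj(q,H+(-148*np.cos(C)+18*np.sin(C))*ex+[0,0,148*np.sin(C)+18*np.cos(C)])))"
```

```text
time_s: 23.0
eef_pos: [644.9, -21.3, 207.8]
ee_rot: [[-0.021, -0.283, 0.959], [-0.003, 0.959, 0.283], [-1.0, 0.003, -0.021]]
wrist_force: [-3.8, -1.9, 0.2]
gripper_width: 35.4
theta 62.5 r 158.2 F [-4.  -1.9  0.6]
[[np.float64(-0.02), 0, np.float64(0.13)]]
54 [327. 259.] [326. 172.]
56 [327. 274.] [326. 184.]
58 [327. 290.] [326. 197.]
60 [327. 305.] [326. 210.]
62 [328. 320.] [326. 223.]
64 [328. 335.] [327. 237.]
66 [328. 349.] [327. 251.]
68 [328. 363.] [327. 264.]
```

View pics/w13.png

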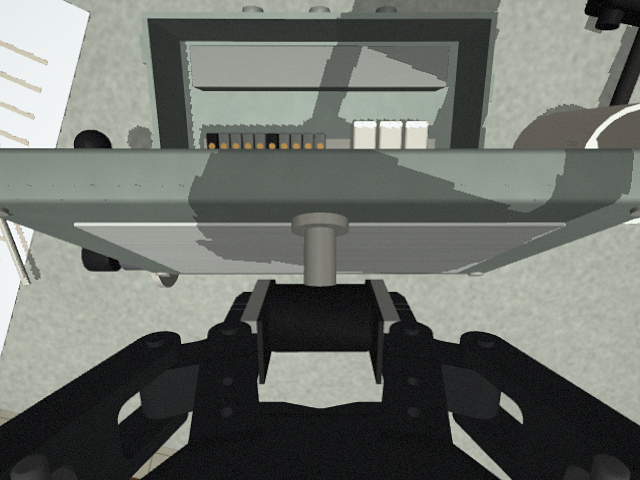

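```bash
python3 -m creep '{"travel":[[0,0,0],[0,0,0],[0,0,0],[0,0,0],[0,0,0],[0,0,0],[0,0,0],[0,0,0]],"angular":[[0,0,0],[0,0,0],[0,0,0],[0,0,0],[0,0,0],[0,0,0],[0,0,0],[0,0,0]]}' 0
python3 -c "
from arc import *
snap('wrist','w14.png');q=viewer.capture('wrist')
for t in range(50,66,2):
  A=np.radians(t+20.05); C=np.radians(t); print(t,np.round(proj(q,H-157.5*np.cos(A)*ex+[0,0,157.5*np.sin(A)])),np.round(proj(q,H+(-148*np.cos(C)+18*np.sin(C))*ex+[0,0,148*np.sin(C)+18*np.cos(C)])))"
```

```text
time_s: 23.9
eef_pos: [646.7, -19.9, 208.7]
ee_rot: [[-0.014, -0.285, 0.958], [-0.001, 0.959, 0.285], [-1.0, 0.003, -0.013]]
wrist_force: [0.1, -0.4, 0.1]
gripper_width: 85.6
50 [325. 223.] [324. 143.]
52 [325. 238.] [324. 154.]
54 [325. 253.] [324. 166.]
56 [325. 268.] [324. 179.]
58 [325. 284.] [324. 191.]
60 [325. 299.] [324. 204.]
62 [325. 314.] [324. 218.]
64 [325. 328.] [324. 231.]
```

View pics/w14.png

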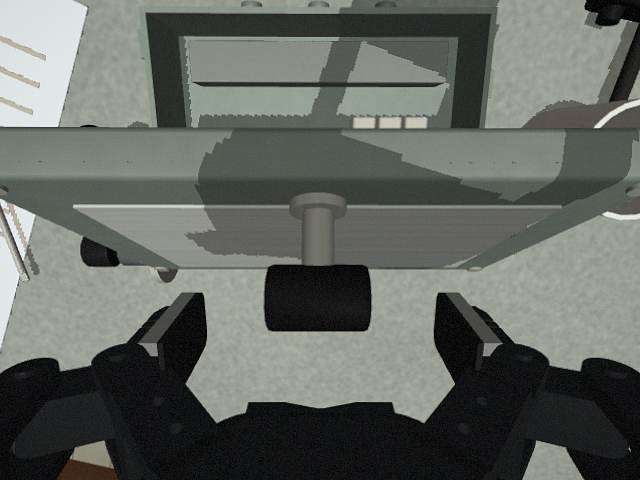

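```bash
python3 -m creep '{"travel":[[-1,0,0],[-2,0,0],[-2,0,0],[-2,0,0],[-2,0,0],[-1,0,0],[0,0,0],[0,0,0],[0,0,0],[0,0,0],[0,0,0],[0,0,0],[0,0,0],[0,0,0]],"angular":[[0,0,0],[0,0,0],[0,0,0],[0,0,0],[0,0,0],[0,0,0],[0,0,0],[0,0,0],[0,0,0],[0,0,0],[0,0,0],[0,0,0],[0,0,0],[0,0,0]]}' 0
cat > chk.py <<'E'
from arc import *
import sys
q=snap('wrist',sys.argv[1]); p=snap('scene','s'+sys.argv[1]);snap('top','t'+sys.argv[1])
for t in range(54,66,2):
  A=np.radians(t+20.05); C=np.radians(t); b=H-157.5*np.cos(A)*ex+[0,0,157.5*np.sin(A)]
  print(t,np.round(proj(q,b)),np.round(proj(q,H+(-148*np.cos(C)+18*np.sin(C))*ex+[0,0,148*np.sin(C)+18*np.cos(C)])),np.round(proj(p,b),1))
E
python3 chk.py w15.png
```

```text
time_s: 25.4
eef_pos: [647.1, -19.8, 311.5]
ee_rot: [[-0.019, -0.285, 0.958], [-0.0, 0.959, 0.285], [-1.0, 0.005, -0.019]]
wrist_force: [0.3, 0.7, -0.5]
gripper_width: 85.5
54 [322. 204.] [321. 154.] [254.7 233.6]
56 [322. 213.] [322. 162.] [255.7 235.4]
58 [322. 221.] [322. 169.] [256.7 237.2]
60 [322. 230.] [322. 177.] [257.7 239.2]
62 [322. 239.] [322. 185.] [258.7 241.3]
64 [322. 248.] [322. 193.] [259.8 243.6]
```

View pics/w15.png

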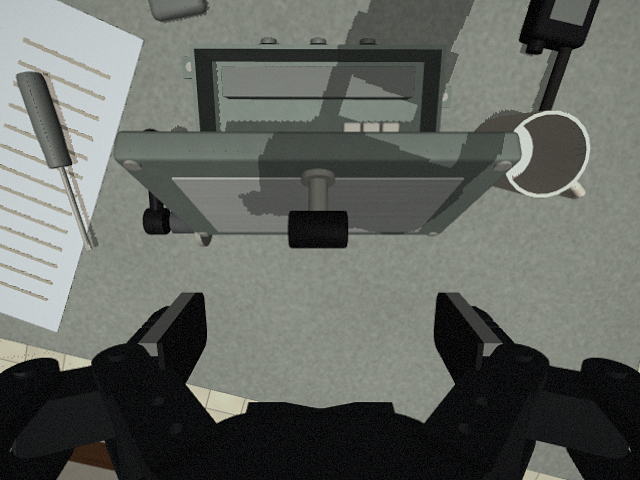

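View pics/sw15.png

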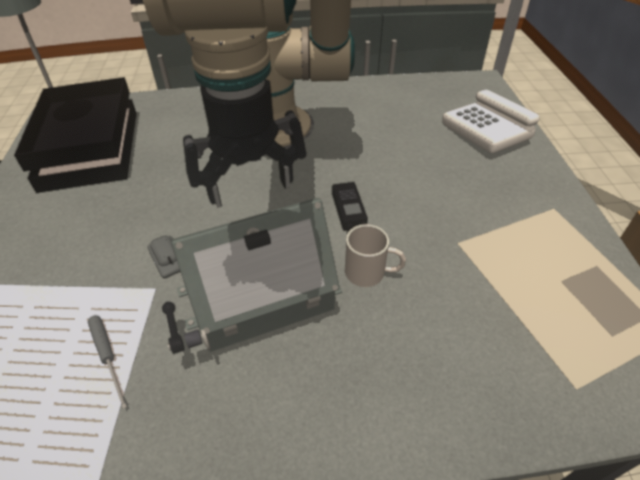

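View pics/tw15.png

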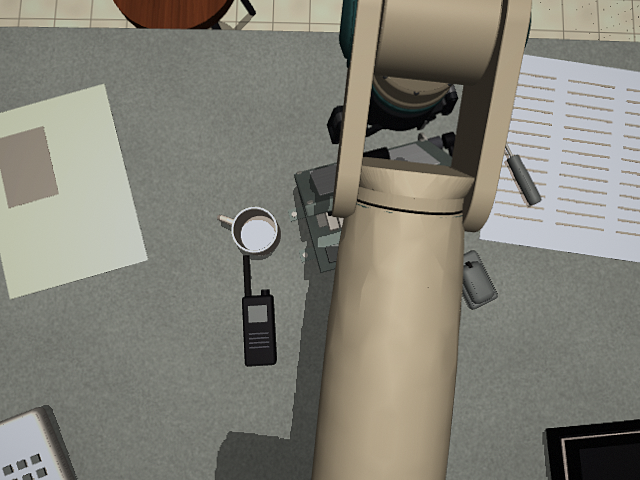

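```bash
python3 -c "
from h import *
print(telemetry.sense()['time_s']); print(ticket.hand_in())"
```

```text
25.55
the job is handed in; nothing more can be done
None
```

The lid is standing open by itself at about 60 degrees with the robot clear of it, and I handed the job in at 25.6 s.

- **First try:** I lifted the lid by its T-grip to nearly 60 degrees (about 57–59) and let go. It sank shut.
- **Lever:** I pushed the lever's ball down along its arc. The drag was about 6 N until it bit near horizontal. I stopped at about 16 N square to the lever, inside the 15–17 N range. That figure is worked out from the wrist force, about ±0.7 N. Sideways drag on the ball reached about 10 N and is allowed for in it.
- **Second try:** The lid held, but the grip had slipped a little and it had settled at about 54 degrees. I took it again, raised it to about 61.5 degrees and let go.
- **Last checks:** About 1.5–2 s after release the wrist and scene pictures show the lid at about 60 degrees, within a degree or two. The gripper is about 100 mm above it and the wrist force is near zero.
- **Other things on the desk:** By eye in the pictures, the mug, radio, mouse and screwdriver have not moved. The arm partly hid the mouse and screwdriver from the top camera, but both show in the scene picture.

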